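Sweep the lever pivots home into the parts well

ROBOT

A 6-joint arm with a two-finger parallel gripper is mounted at the origin on the work surface. World frame = base frame: x ahead of the robot, y to its left, z up, the work surface at z = 0. Lengths are in mm, angles in rad, forces in N, time in s.
With the tool pointing down it reaches from about 225 to 725 mm from the base axis. Payload 3.1 kg.
Tool frame: the origin (TCP) lies at the very end of the fingers, on their centre line; the grasp point (between the pads) lies 19 mm behind it; y points along the fingers, x is the direction in which the jaws open and shut, and the axes are right-handed (so a half turn about y gives the same grasp; the last joint's range is limited). The gripper opens to 85 mm and grips with 20 to 120 N. Pads are 22 mm wide; open, the fingers measure 114 mm over their backs; the gripper's body (76 mm by 85 mm) begins 54 mm behind the grasp point. The pads swing forward as they close: fully open they stand 13 mm farther back than shut.
Start: joints at [1.15, 0.048, 0.099, 1.622, 0, 1.443], TCP at [151.54, 502.646, 231.312] pointing down, gripper open.
Joint ranges: [-2.91, 2.91], [-0.99, 1.94], [-1.21, 1.42], [-2.12, 2.29], [-1.49, 1.47], [-3.14, 3.14]. Speed limits (rad/s): [2.79, 2.79, 3.14, 3.14, 3.14, 3.14].

INTERFACE

Orientations are given as a unit quaternion [w, x, y, z].
In Python, from cell import env gives the robot as it stands. The module is installed in compiled form; this text tells all that it offers.
- The arm moves only by the tool move_arm, never from a script. Its argument "commands" is a list of rows, each a list of 6 numbers: the shift along the tool's x, y, z in cm, then the turn, a rotation vector about the tool's x, y, z in degrees. In form: [[dx, dy, dz, ax, ay, az], ...]. A call has 1 to 12 rows; each row shifts and turns the commanded pose from where the row before left it, along the tool's axes as they then stand; what a row does not reach is not made up. A row lasts 1/12 s, in which the tool goes at most 41.7 mm and 7.16 degrees, less where a joint would pass 70% of its speed; a pose out of reach is approached as far as the arm can. A call is refused whole if a number of a shift passes 4.17 or a number of a turn 7.16, either way. A call with a gripper value outside its range is refused whole. "grip" is the opening, from 0 (shut) to 1 (fully open), set as the call begins (left out, the last holds). The fingers move at their own pace and stop on an object; the grip force is fixed at half the most. Time passes only in rows, so rows that do not move let the fingers close. It gives the time, the measured TCP pose, the force and the opening at its end, in the units of the state.
- env.get_obs(): the state, without advancing time (a new reading comes with each control period).
- env.read_camera(name): name is "scene" or "top" or "wrist"; returns a dict with "img" (480x640x3 uint8, red, green, blue), "depth" (480x640 float32, mm along the optical axis (not along the pixel's ray), 0 where there is no reading), "fx", "fy", "cx", "cy" (pixels), "k1" (the pictures are not rectified: a ray, as slopes to the right and down, at radius r is drawn at 1 + k1 r^2 times it, then the intrinsics apply), "extrinsics" (4x4, takes a point from world to camera coordinates). Camera axes: x right, y up, looking along -z (the intrinsics and any distortion apply to the point x, -y, -z); pixel columns grow to the right and rows downward; lengths in mm; the calibration is good to about 2 mm. A picture is of the moment at which its call begins.
- env.sign_off(): hands the job in, once; it reports no verdict.
Trained networks look in the newest picture that a camera, given by its name, has taken for a name from the list of things; names that differ only in an ending like _2 or _b are one class to them, and where a whole thing is asked for, a point or a joint stands for the part that bears it (a point fixed in the world has none). Each returns a list of dicts, best first, with "p" (0 to 1); they miss things now and then, are a little off and sometimes report something else, mostly with a low value. They report only what shows in the picture. A call takes as long as a camera call. They do not tell look-alikes from the thing itself.
- env.boxes_of(camera, name): "xyz" ([x, y, z] in mm, in world coordinates, good to about 4 mm: the middle of the surface that is visible of it).
- env.mark_of(camera, name): "xyz" ([x, y, z] in mm, in world coordinates, good to about 4 mm: a listed point, or the origin of a listed thing).
The state is a dict: "t": time; "joint_positions": joint angles; "joint_vel": joint speeds; "joint_torque": joint torques, N m; "position": TCP position; "tcp_rot": TCP orientation; "ft_force": force on the tool from outside, world axes, zero at the start; "torque": the same for the moment, N m; "grip_width": finger opening in mm.
Only numpy, scipy, OpenCV 4.12 (cv2) and the standard library are available. Lean on these libraries where they do the work, as an engineer would, in place of code of your own. Each camera call takes 0.05 s, during which the arm holds its last target. There are 200 camera calls.

TASK

Put the four bronze lever pivots away in the parts well: slide the low gate fully open, take the straightedge by its grip and push all four in together as one group until the row is felt to bear square on the depth stop at the well's back, then hold it pressed there for a moment, firmly but gently: about 8 N in all, and never more than 6 N on any one pivot. Set the straightedge down on the slab in front of the gate and slide the gate fully closed behind the pivots, moving the pivots with nothing but the straightedge and leaving everything else on the bench where it is.

Things in the scene. Friction and masses are not known exactly. Their poses are not given: they have to be found in the camera images.
- slab: fixed sun-faded white polymer service slab, 380 x 420 x 20 mm; origin: centre of its underside, on the table; x points away from the robot, y to the left, z up; top face at z = 20 mm. The gate runs in a flush groove from slab x = 92 to 98 mm; a 15 mm high, 12 mm square steel stop stands at the groove's left end (slab y = 162 mm)
- well (a point): middle of the well's mouth, on its floor, at the gate's inner face: slab (98, -90, 20) mm. The parts well is a bay level with the slab's top, open to the robot, 154 mm wide between two fixed cheeks 15 mm high. Its back is a rigid steel depth stop, 12 mm high, square to the slab, clamped somewhere from 27 to 62 mm behind this point; where is not reported: it must be felt
- gate (a joint): low sliding gate across the well's mouth: aluminium bar 6 x 164 x 15 mm, sliding to the left (slab +y) in its groove against about 1.5 N of friction; 0 m = closed, against its stop, 0.16 m = fully open; stays where it is left; starts closed or up to 0.05 m open
- gate_tab (a point): centre of the top of the gate's black finger tab, which stands on the middle of the gate: 14 mm thick (slab x), 30 mm along the gate, from 15 mm up to 50 mm above the slab's top; moves with the gate (closed: slab (95, -90, 70) mm)
- straightedge: loose straightedge standing on its long edge on the left part of the slab: rigid aluminium bar 12 mm thick (its x), 140 mm long (its y), 30 mm high, with a black moulded grip along the middle of its top, 18 mm thick, 80 mm long, from 30 to 58 mm high; about 200 g; origin: centre of its underside; both broad faces are flat and equal; taken by the grip from above, fingers closing across its thickness
- pivot1: bronze lever pivot, one of four alike: a clevis with a foot 24 x 24 x 8 mm and two ears, 16 mm high in all; about 55 g (pushing all four over the slab takes 1 to 2 N in all); origin: centre of its underside. At the start it stands loose on the slab in front of the well's mouth, within 52 mm either side of the mouth's middle line, turned up to 0.3 rad
- pivot2: bronze lever pivot, one of four alike: a clevis with a foot 24 x 24 x 8 mm and two ears, 16 mm high in all; about 55 g (pushing all four over the slab takes 1 to 2 N in all); origin: centre of its underside. At the start it stands loose on the slab in front of the well's mouth, within 52 mm either side of the mouth's middle line, turned up to 0.3 rad
- pivot3: bronze lever pivot, one of four alike: a clevis with a foot 24 x 24 x 8 mm and two ears, 16 mm high in all; about 55 g (pushing all four over the slab takes 1 to 2 N in all); origin: centre of its underside. At the start it stands loose on the slab in front of the well's mouth, within 52 mm either side of the mouth's middle line, turned up to 0.3 rad
- pivot4: bronze lever pivot, one of four alike: a clevis with a foot 24 x 24 x 8 mm and two ears, 16 mm high in all; about 55 g (pushing all four over the slab takes 1 to 2 N in all); origin: centre of its underside. At the start it stands loose on the slab in front of the well's mouth, within 52 mm either side of the mouth's middle line, turned up to 0.3 rad
- case: round turquoise second-stage case, 68 mm diameter, 38 mm high, with side stubs; stands on the slab's front left part; to be left alone
- cover: chrome domed cover, 58 mm disc, 14 mm high; lies on the slab's far left part behind the gate's run; to be left alone
- diaphragm: flat grey silicone disc, 56 mm diameter, 5 mm thick; lies near the slab's front edge; to be left alone
- jar: small clear jar with white cap, 52 mm diameter, 50 mm high, on the table beside the slab; to be left alone
- screwdriver: screwdriver lying on the table beside the slab; to be left alone
- wrench: wrench lying on the table beside the slab; to be left alone
- brush: brush lying on the table beside the slab; to be left alone
Not all that is in view belongs to the job. What is shaped like the straightedge but pink is not meant.

How it is judged (in metres and radians):
On the way, in this order (a step that is already met when the one before it is completed fails the run):
1. the gate is slid fully open (at least 150 of its 160 mm) (value of joint gate above 0.15 m), for 0.2 s.
2. all four pivots are in the well in a row along the squared straightedge (within 1.5 mm of its face) and stand still against the stop while it presses on them (one over 1.5 N) for 0.3 s (x of each of pivot1, pivot2, pivot3, pivot4 in the frame of slab above 0.1105 m and y of pivot1 in the frame of slab between -0.165 and -0.015 m and z of each of pivot1, pivot2, pivot3, pivot4 in the frame of slab below 0.026 m and y of pivot2 in the frame of slab between -0.165 and -0.015 m and y of pivot3 in the frame of slab between -0.165 and -0.015 m and y of pivot4 in the frame of slab between -0.165 and -0.015 m and (contact force between straightedge and pivot1 above 1.5 N or contact force between straightedge and pivot2 above 1.5 N or contact force between straightedge and pivot3 above 1.5 N or contact force between straightedge and pivot4 above 1.5 N) and linear speed of each of pivot1, pivot2, pivot3, pivot4 below 0.005 m/s and angle between the x axis of straightedge and the x axis of slab, either way round below 0.03 rad and x of pivot1 in the frame of straightedge between -0.0195 and 0.0195 m and x of pivot2 in the frame of straightedge between -0.0195 and 0.0195 m and x of pivot3 in the frame of straightedge between -0.0195 and 0.0195 m and x of pivot4 in the frame of straightedge between -0.0195 and 0.0195 m), for 0.3 s.
At the end, for the whole second after the job is handed in: all four pivots stand on the well's floor behind the gate (at least 0.5 mm clear of it), the gate is closed to within 4 mm, and the straightedge rests, released and still, on the slab on the robot's side of the gate (x of each of pivot1, pivot2, pivot3, pivot4 in the frame of slab above 0.1105 m and y of pivot1 in the frame of slab between -0.165 and -0.015 m and z of each of pivot1, pivot2, pivot3, pivot4 in the frame of slab below 0.026 m and y of pivot2 in the frame of slab between -0.165 and -0.015 m and y of pivot3 in the frame of slab between -0.165 and -0.015 m and y of pivot4 in the frame of slab between -0.165 and -0.015 m and value of joint gate below 0.004 m and x of straightedge in the frame of slab between -0.19 and 0.08 m and y of straightedge in the frame of slab between -0.21 and 0.21 m and z of straightedge in the frame of slab between 0.015 and 0.035 m and linear speed of each of straightedge, pivot1, pivot2, pivot3, pivot4 below 0.02 m/s); the robot touches nothing.
It fails at once if a pivot is pushed by the straightedge with more than 6 N (contact force between straightedge and pivot1 above 6 N or contact force between straightedge and pivot2 above 6 N or contact force between straightedge and pivot3 above 6 N or contact force between straightedge and pivot4 above 6 N).
It fails at once if the fingers touch a pivot (more than 0.5 N) (contact force between the fingers and pivot1 above 0.5 N or contact force between the fingers and pivot2 above 0.5 N or contact force between the fingers and pivot3 above 0.5 N or contact force between the fingers and pivot4 above 0.5 N).
It fails at once if a pivot enters the well while another is still more than 40 mm behind it (they go in as one group) (x of any of pivot1, pivot2, pivot3, pivot4 in the frame of slab above 0.085 m and x of any of pivot1, pivot2, pivot3, pivot4 in the frame of slab below 0.045 m).
It fails at once if a bystander is moved by more than 15 mm (distance of any of case, cover, diaphragm, jar, screwdriver, wrench, brush from where it was at the start of the episode above 0.015 m).
It also fails if it takes over 70 s, if anything falls off the work surface, if the arm or the gripper's body presses on something with over 40 N, if the wrist force passes 120 N, or if a joint passes its speed limit or range.

## Working session

There is one attempt and no reset: what is moved stays moved. The work goes in short steps, Python scripts to look and compute and a tool call to move; the robot and the scene stay as the last step left them, time stands still between calls to the robot, and variables do not carry over. Pictures are saved under pics/ and viewed, about 8 in all and at most 12, crops included, and the job is handed in when it is done.

Besides the shell and the picture viewer there is one more tool, called by a JSON object that holds its "op" and its "data". move_arm: Moves the arm, as the interface text tells. Its arguments: {"type":"object","properties":{"commands":{"type":"array"},"grip":{"type":"number"}},"required":["commands"]}

```bash
mkdir -p pics; cat > h.py <<'E'
import numpy as np, cv2
from cell import env
from scipy.spatial.transform import Rotation as R
def cam(n,save=None):
    c=env.read_camera(n)
    if save: cv2.imwrite('pics/'+save,c['img'][:,:,::-1])
    return c
def unproj(c,z=None,pts=None):
    # all pixels by depth -> world (h,w,3), or pts (N,2 px) intersected with plane z
    K=np.array([[c['fx'],0,c['cx']],[0,c['fy'],c['cy']],[0,0,1.]])
    if pts is None:
        v,u=np.mgrid[:480,:640]; p=np.stack([u,v],-1).reshape(-1,2).astype(float)
    else: p=np.array(pts,float).reshape(-1,2)
    n=cv2.undistortPoints(p[:,None],K,np.array([c['k1'],0,0,0,0.]))[:,0]
    E=np.array(c['extrinsics']); Rm,t=E[:3,:3],E[:3,3]
    d=np.c_[n[:,0],-n[:,1],-np.ones(len(n))]
    o=-Rm.T@t; w=d@Rm
    if z is None: return (o+w*c['depth'].reshape(-1,1)).reshape(480,640,3)
    s=(z-o[2])/w[:,2]; return o+w*s[:,None]
def proj(c,P):
    E=np.array(c['extrinsics']);q=np.atleast_2d(P)@E[:3,:3].T+E[:3,3]
    x=q[:,0]/-q[:,2];y=-q[:,1]/-q[:,2];f=1+c['k1']*(x*x+y*y)
    return np.c_[c['fx']*x*f+c['cx'],c['fy']*y*f+c['cy']]
def st():
    o=env.get_obs()
    return {k:np.round(o[k],4).tolist() for k in ('t','position','tcp_rot','ft_force','grip_width')}
E
python3 - <<'E'
from h import *
c=cam('top','top0.png')
for n in ['slab','straightedge','gate','gate_tab','pivot1','case','cover','diaphragm']:
    print(n,[(round(b['p'],2),np.round(b['xyz']).tolist()) for b in env.mark_of('top',n)][:6])
d=cam('scene','scene0.png')
print(st(), np.round(np.linalg.inv(c['extrinsics']),2).tolist())
E
```

```text
slab [(0.95, [542.0, 57.0, 0.0])]
straightedge [(0.97, [567.0, 140.0, 19.0]), (0.96, [198.0, 341.0, -1.0]), (0.42, [445.0, 460.0, 0.0])]Traceback (most recent call last):
  File "<stdin>", line 4, in <module>
ValueError: it knows: brush, case, cover, diaphragm, gate_tab, jar, pivot, screwdriver, slab, straightedge, well, wrench
```

View pics/top0.png

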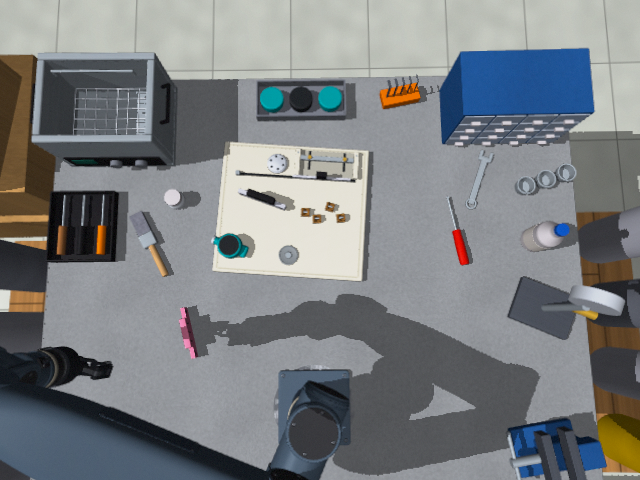

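Top view: the slab is at (215-370, 143-280). The straightedge (aluminium, black grip) is at (263,199), and the pink look-alike is at (188,332), off the slab. The pivots are at (306,212), (317,219), (330,207) and (340,218), and the gate tab is at (321,175).

```bash
python3 - <<'E'
from h import *
c=cam('top'); im=c['img']
for n in ['gate_tab','pivot','well','case','cover','straightedge']:
    print(n,[(round(b['p'],2),np.round(b['xyz']).tolist()) for b in env.mark_of('top',n)][:6])
W=unproj(c)
roi=np.zeros((480,640),bool); roi[130:290,200:380]=1
m=((abs(W[...,2]-20)<8)&roi&(im.min(-1)>170)).astype(np.uint8)
hull=cv2.convexHull(np.argwhere(cv2.morphologyEx(m,cv2.MORPH_OPEN,np.ones((3,3))))[:,::-1].astype(np.int32))[:,0]
P=unproj(c,20,hull)
r=cv2.minAreaRect(P[:,:2].astype(np.float32)); print('slab rect',r, 'px/mm',c['fx'], np.linalg.inv(c['extrinsics'])[:3,3])
print(cv2.boxPoints(r).round(1).tolist())
print('floor z',np.median(W[...,2][m>0]))
cv2.imwrite('pics/crop0.png',cv2.resize(im[138:285,208:375],None,fx=4,fy=4,interpolation=cv2.INTER_CUBIC)[:,:,::-1])
print(st())
E
```

```text
gate_tab [(0.63, [632.0, -24.0, 70.0])]
pivot [(0.65, [517.0, -11.0, 18.0]), (0.62, [547.0, -53.0, 16.0]), (0.54, [438.0, 226.0, 22.0]), (0.51, [514.0, -79.0, 20.0]), (0.43, [530.0, 24.0, 19.0])]
well [(0.68, [636.0, -40.0, 18.0]), (0.44, [413.0, 69.0, 18.0])]
case [(0.66, [436.0, 229.0, 21.0])]
cover [(0.66, [674.0, 98.0, 21.0])]
straightedge [(0.73, [570.0, 142.0, 15.0]), (0.56, [200.0, 341.0, -4.0])]
slab rect ((542.7454223632812, 61.234100341796875), (417.8555908203125, 377.65338134765625), 85.60846710205078) px/mm 476.99637522107713 [ 247.54192302   -8.42772944 1349.17317242]
[[338.5, -132.60000610351562], [715.0, -161.5], [747.0, 255.10000610351562], [370.5, 284.0]]
floor z 21.68194885509888
{'t': 0.5, 'position': [151.5062, 502.6162, 231.2513], 'tcp_rot': [-0.5676, 0.5676, 0.4217, -0.4218], 'ft_force': [-0.0306, -0.098, 0.6841], 'grip_width': 85.0569}
```

View pics/crop0.png

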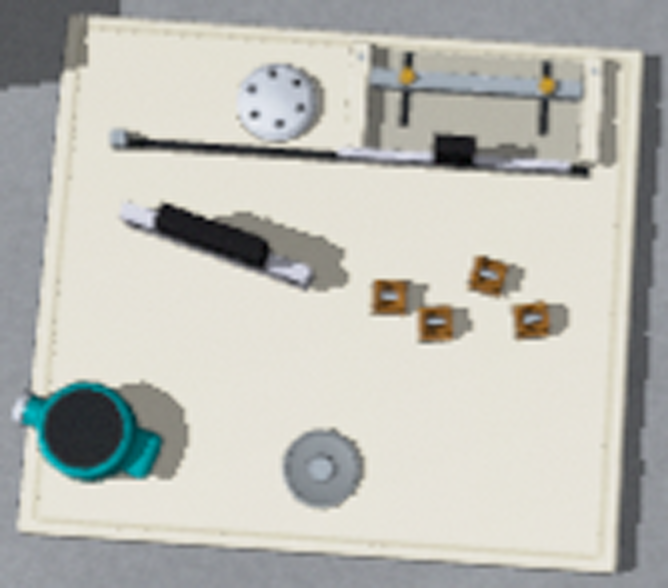

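Choice: the straightedge at (263,199) is aluminium with a black grip and lies on the slab. The one at (188,332) is pink and on the table, so it is rejected. I'll square the tool to the slab (yaw about -4.4°) and move over the work.

{"op": "move_arm", "data": {"commands": [[0, -0.5, 0, 0, 7.05, 0], [0, -0.5, 0, 0, 7.05, 0], [0, -0.5, 0, 0, 7.05, 0], [0, -0.5, 0, 0, 7.05, 0], [0, -0.5, 0, 0, 7.05, 0], [0, -0.5, 0, 0, 7.05, 0], [0, -0.5, 0, 0, 7.05, 0], [0, -0.5, 0, 0, 7.05, 0], [0, -0.5, 0, 0, 7.05, 0], [0, -0.5, 0, 0, 7.05, 0], [0, -0.5, 0, 0, 7.05, 0]], "grip": 0}}

```text
t: 1.42
position: [151.5, 502.7, 286.7]
tcp_rot: [0.707, -0.706, 0.029, -0.029]
ft_force: [0.4, 0.3, 0.1]
grip_width: 0.1
```

{"op": "move_arm", "data": {"commands": [[2.03, 0, -2.23, 0, 0, 0], [2.03, 0, -2.23, 0, 0, 0], [2.03, 0, -2.23, 0, 0, 0], [2.03, 0, -2.23, 0, 0, 0], [2.03, 0, -2.23, 0, 0, 0], [2.03, 0, -2.23, 0, 0, 0], [2.03, 0, -2.23, 0, 0, 0], [2.03, 0, -2.23, 0, 0, 0], [2.03, 0, -2.23, 0, 0, 0], [2.03, 0, -2.23, 0, 0, 0], [2.03, 0, -2.23, 0, 0, 0]]}}

```text
t: 2.33
position: [356.4, 239.9, 286.6]
tcp_rot: [0.707, -0.706, 0.026, -0.027]
ft_force: [0.6, -0.3, 0.1]
grip_width: -0.0
```

{"op": "move_arm", "data": {"commands": [[2.03, 0, -2.23, 0, 0, 0], [2.03, 0, -2.23, 0, 0, 0], [2.03, 0, -2.23, 0, 0, 0], [2.03, 0, -2.23, 0, 0, 0], [2.03, 0, -2.23, 0, 0, 0], [2.03, 0, -2.23, 0, 0, 0], [2.03, 0, -2.23, 0, 0, 0], [2.03, 0, -2.23, 0, 0, 0], [2.03, 0, -2.23, 0, 0, 0], [2.03, 0, -2.23, 0, 0, 0], [2.03, 0, -2.23, 0, 0, 0], [0, 0, 0, 0, 0, 0]]}}

```text
t: 3.33
position: [562.4, -24.7, 284.3]
tcp_rot: [-0.706, 0.707, -0.029, 0.028]
ft_force: [-0.1, 1.1, -0.5]
grip_width: 0.1
```

```bash
python3 - <<'E'
from h import *
c=cam('wrist','w1.png')
print(st()); o=env.get_obs(); print(R.from_quat(np.roll(o['tcp_rot'],-1)).as_matrix().round(4).tolist(), np.round(o['joint_positions'],2))
for n in ['gate_tab','pivot','straightedge','well']:
    print(n,[(round(b['p'],2),np.round(b['xyz']).tolist()) for b in env.mark_of('wrist',n)][:6])
print(np.linalg.inv(c['extrinsics'])[:3,3])
E
```

```text
{'t': 3.3833, 'position': [560.8401, -22.4927, 284.831], 'tcp_rot': [-0.7065, 0.7066, -0.0286, 0.0274], 'ft_force': [0.2473, 0.3687, 0.5036], 'grip_width': -0.2731}
[[0.9969, -0.0018, 0.0791], [-0.0791, -0.0001, 0.9969], [-0.0017, -1.0, -0.0002]] [-0.16  0.17  0.34  1.74 -0.    1.49]
gate_tab [(0.95, [630.0, -26.0, 69.0])]
pivot [(0.93, [516.0, -13.0, 20.0]), (0.91, [533.0, 22.0, 21.0]), (0.87, [518.0, -76.0, 18.0]), (0.75, [546.0, -51.0, 20.0])]
straightedge [(0.77, [568.0, 140.0, 20.0]), (0.48, [514.0, -12.0, 23.0])]
well [(0.81, [631.0, -44.0, 16.0])]
[568.18698394  45.11149852 427.16499913]
```

View pics/w1.png

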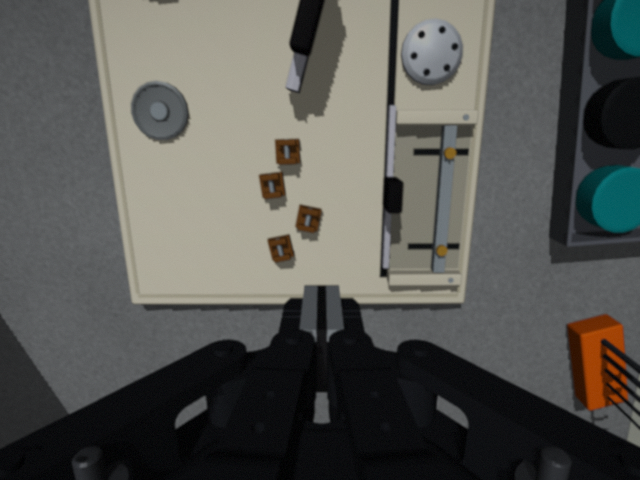

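Wrist view: the gate tab is at (394,195), the pivots at (288,152), (272,185), (309,219) and (281,248), and the stop bar at about (445,200). The straightedge is at (305,40). Next I fit the slab frame accurately.

```bash
cat > fit.py <<'E'
from h import *
def slabfit(c):
    """slab yaw and far-edge/right-edge lines from wrist image"""
    im=c['img'].astype(int); W=unproj(c)
    m=((W[...,2]>12)&(W[...,2]<34)).astype(np.uint8)
    m=cv2.morphologyEx(m,cv2.MORPH_OPEN,np.ones((5,5)))
    n,l,s,_=cv2.connectedComponentsWithStats(m); m=(l==1+np.argmax(s[1:,4]))
    return m,W
E
python3 - <<'E'
from fit import *
c=cam('wrist'); im=c['img'].astype(int)
m,W=slabfit(c)
g=c['img'].astype(int)
def edge_cols(rows,lo,hi):   # strongest drop in (R-B+R) along row
    s=cv2.GaussianBlur((2*c['img'][...,0].astype(np.float32)-c['img'][...,2]),(5,5),0)
    out=[]
    for r in rows:
        d=abs(np.gradient(s[r,lo:hi])); k=d.argmax(); out.append((lo+k,r))
    return np.array(out,float)
def edge_rows(cols,lo,hi):
    s=cv2.GaussianBlur((2*c['img'][...,0].astype(np.float32)-c['img'][...,2]),(5,5),0)
    return np.array([(q,lo+abs(np.gradient(s[lo:hi,q])).argmax()) for q in cols],float)
def line(P):
    v=cv2.fitLine(P[:,:2].astype(np.float32),cv2.DIST_HUBER,0,.5,.01).ravel()
    return v
for nm,p,z in [('far',edge_cols(range(10,290,4),455,505),20),('near',edge_cols(range(20,290,4),80,150),20),('right',edge_rows(range(150,290,4),285,320),20)]:
    P=unproj(c,z,p); v=line(P); res=abs((P[:,:2]-v[2:])@[-v[1],v[0]])
    print(nm,np.degrees(np.arctan2(v[1],v[0])).round(2)%180,v[2:].round(1),'med res',np.median(res).round(2))
# depth-based heights in well + tab
for (u,v) in [(430,152),(450,153),(444,200),(427,246),(442,251),(394,195),(435,117),(330,100),(432,200)]:
    print((u,v),W[v,u].round(1))
E
```

```text
far 85.53 [726.3   0.8] med res 0.32
near 85.56 [350.3  14.5] med res 0.32
right 175.79 [ 428.1 -141. ] med res 0.01
(430, 152) [673.2  14.1  21.5]
(450, 153) [690.3  12.6  31.8]
(444, 200) [684.9 -34.5  31.1]
(427, 246) [670.3 -86.5  19.6]
(442, 251) [681.8 -87.7  36.4]
(394, 195) [626.9 -17.9  71.1]
(435, 117) [678.1  48.   22.3]
(330, 100) [575.4  71.7  21.1]
(432, 200) [675.  -35.4  22.3]
```

{"op": "move_arm", "data": {"commands": [[1.76, 0, -0.96, 0, 0, 0], [1.76, 0, -0.96, 0, 0, 0], [1.76, 0, -0.96, 0, 0, 0], [1.76, 0, -0.96, 0, 0, 0], [0, 3.4, 0, 0, 0, 0], [0, 3.4, 0, 0, 0, 0], [0, 3.4, 0, 0, 0, 0], [0, 3.4, 0, 0, 0, 0], [0, 3.4, 0, 0, 0, 0], [0, 3.4, 0, 0, 0, 0], [0, 3.3, 0, 0, 0, 0], [0, 0, 0, 0, 0, 0]]}}

```text
t: 4.63
position: [620.3, -61.3, 40.7]
tcp_rot: [0.708, -0.706, 0.032, -0.021]
ft_force: [-1.3, 0.5, -0.8]
grip_width: 0.2
```

{"op": "move_arm", "data": {"commands": [[0, 0, 0.8, 0, 0, 0], [0, 0, 0.8, 0, 0, 0], [0, 0, 0.8, 0, 0, 0], [0, 0, 0.8, 0, 0, 0], [0, 0, 1.2, 0, 0, 0], [0, 0, 1.2, 0, 0, 0], [0, 0, 1.2, 0, 0, 0], [0, 0, 1.2, 0, 0, 0], [0, 0, 1.2, 0, 0, 0], [0, 0, 1.2, 0, 0, 0], [0, 0, 1.2, 0, 0, 0], [0, 0, 1.2, 0, 0, 0]]}}

```text
t: 5.63
position: [636.8, 65.0, 49.1]
tcp_rot: [-0.707, 0.707, -0.027, 0.027]
ft_force: [0.9, -2.5, 1.2]
grip_width: 0.5
```

{"op": "move_arm", "data": {"commands": [[0, 0, 0.6, 0, 0, 0], [0, 0, 0.6, 0, 0, 0], [0, 0, 0.5, 0, 0, 0], [0, 0, 0.4, 0, 0, 0], [0, 0, 0.3, 0, 0, 0], [0, 0, 0.2, 0, 0, 0], [0, 0, 0, 0, 0, 0], [0, 0, 0, 0, 0, 0]]}}

```text
t: 6.3
position: [638.4, 90.1, 49.0]
tcp_rot: [0.707, -0.706, 0.027, -0.026]
ft_force: [-1.0, -1.0, -0.8]
grip_width: 0.0
```

{"op": "move_arm", "data": {"commands": [[0, 0, 0.2, 0, 0, 0], [0, 0, 0.2, 0, 0, 0], [0, 0, 0.2, 0, 0, 0], [0, 0, 0, 0, 0, 0]]}}

```text
t: 6.63
position: [638.8, 94.5, 49.0]
tcp_rot: [-0.706, 0.708, -0.027, 0.027]
ft_force: [-0.8, -4.4, 0.4]
grip_width: 0.1
```

{"op": "move_arm", "data": {"commands": [[0, 0, 0.2, 0, 0, 0], [0, 0, 0, 0, 0, 0]]}}

```text
t: 6.8
position: [638.7, 94.5, 49.1]
tcp_rot: [-0.704, 0.709, -0.028, 0.027]
ft_force: [-1.1, -8.4, 0.8]
grip_width: 0.1
```

{"op": "move_arm", "data": {"commands": [[0, 0, 0.15, 0, 0, 0], [0, 0, 0, 0, 0, 0]]}}

```text
t: 6.97
position: [638.7, 94.6, 49.1]
tcp_rot: [-0.703, 0.71, -0.028, 0.027]
ft_force: [-2.1, -10.9, -0.3]
grip_width: -0.2
```

{"op": "move_arm", "data": {"commands": [[0, 0, -0.8, 0, 0, 0], [0, 0, -0.8, 0, 0, 0], [0, -4, 0, 0, 0, 0], [0, -4, 0, 0, 0, 0], [0, -4, 0, 0, 0, 0], [-2.5, -4, 0, 0, 0, 0], [-2.5, -3, 0, 0, 0, 0], [-2.5, 0, 0, 0, 0, 0], [0, 0, 0, 0, 0, 0], [0, 0, 0, 0, 0, 0]], "grip": 0.6}}

```text
t: 7.8
position: [566.1, 89.4, 235.7]
tcp_rot: [0.707, -0.706, 0.026, -0.027]
ft_force: [0.0, -0.6, -0.4]
grip_width: 51.1
```

```bash
cat >> h.py <<'E'
A=np.radians(-4.45); EX=np.array([np.cos(A),np.sin(A)]); EY=np.array([-np.sin(A),np.cos(A)]); O=np.array([542.5,60.9])
def s2(P): d=np.atleast_2d(P)[:,:2]-O; return np.c_[d@EX,d@EY].round(1)
E
python3 - <<'E'
from h import *
c=cam('wrist','w2.png')
print(st(), s2(env.get_obs()['position']))
for n in ['gate_tab','pivot','straightedge']:
    print(n,[(round(b['p'],2),s2(b['xyz']).tolist(),round(b['xyz'][2])) for b in env.mark_of('wrist',n)][:6])
W=unproj(c); S=s2(W.reshape(-1,3)).reshape(480,640,2)
m=(W[...,2]>68)&(W[...,2]<88)&(abs(S[...,0]-20)<60)&(S[...,1]>20)&(S[...,1]<170)
print(m.sum()); 
P=W[m]; r=cv2.minAreaRect(P[:,:2].astype(np.float32)); print('grip rect',r,s2(r[0]),np.median(P[:,2]))
bx=cv2.boxPoints(r); print(s2(bx).tolist())
m2=(W[...,2]>42)&(W[...,2]<58)&(abs(S[...,0]-20)<60)&(S[...,1]>10)&(S[...,1]<170)
r=cv2.minAreaRect(W[m2][:,:2].astype(np.float32)); print('bar rect',r,s2(r[0]),m2.sum(),s2(cv2.boxPoints(r)).tolist())
E
```

```text
{'t': 7.85, 'position': [566.6192, 89.1356, 234.6967], 'tcp_rot': [0.707, -0.7062, 0.0261, -0.027], 'ft_force': [-0.552, 0.1065, 0.5207], 'grip_width': 51.227} [[21.9 30. ]]
gate_tab [(0.96, [[100.2, 68.9]], 71)]
pivot [(0.91, [[-6.5, -37.2]], 19), (0.88, [[14.5, -112.7]], 18), (0.68, [[-16.1, -142.2]], 19), (0.62, [[-23.4, -74.6]], 18)]
straightedge [(0.81, [[18.7, 82.3]], 21)]
2558
grip rect ((569.0787353515625, 141.02525329589844), (79.63182067871094, 18.398265838623047), 69.26846313476562) [[20.3 81.9]] 78.18592772985241
[[0.3, 46.3], [17.9, 41.1], [40.3, 117.6], [22.6, 122.7]]
bar rect ((569.03173828125, 141.2884063720703), (139.81427001953125, 12.38168716430664), 69.14305114746094) [[20.2 82.2]] 1005 [[-5.5, 16.9], [6.4, 13.4], [45.9, 147.5], [34.0, 151.0]]
```

View pics/w2.png

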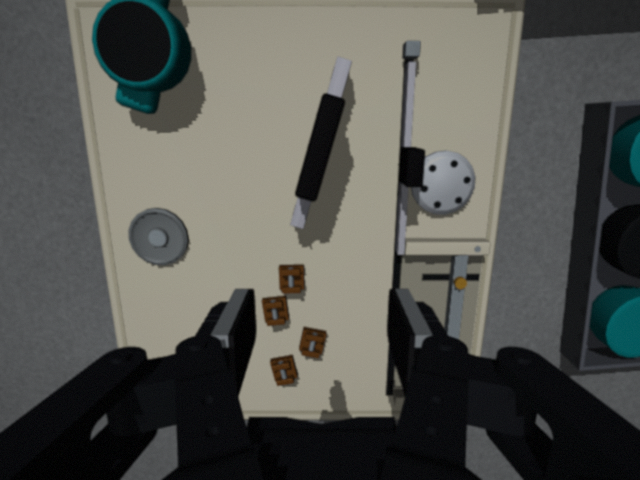

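Straightedge: centre at slab (20.2, 82), 139.8 x 12.4 mm, grip top z=78, so it matches the description. The gate tab at slab y=69 means about 159 mm open. I'll grasp now.

{"op": "move_arm", "data": {"commands": [[-0.09, 0, 2.6, 0, 0, 0], [-0.08, 0, 2.6, 0, 0, 0], [0, 0, 0, 0, 5.5, 0], [0, 0, 0, 0, 5.5, 0], [0, 0, 0, 0, 5.5, 0], [0, 3.75, 0, 0, 0, 0], [0, 3.75, 0, 0, 0, 0], [0, 3.75, 0, 0, 0, 0], [0, 3.0, 0, 0, 0, 0], [0, 2.5, 0, 0, 0, 0], [0, 2.0, 0, 0, 0, 0], [0, 0, 0, 0, 0, 0]]}}

```text
t: 9.0
position: [564.2, 140.0, 39.9]
tcp_rot: [-0.694, 0.697, -0.132, 0.124]
ft_force: [-1.2, -0.1, -0.8]
grip_width: 51.4
```

```bash
python3 - <<'E'
from h import *
o=env.get_obs(); print(st(), s2(o['position'])); M=R.from_quat(np.roll(o['tcp_rot'],-1)).as_matrix(); print('yaw',np.degrees(np.arctan2(M[1,0],M[0,0])),M[:,1])
E
```

```text
{'t': 9.0, 'position': [564.2322, 139.9984, 39.8901], 'tcp_rot': [-0.6942, 0.6966, -0.132, 0.1237], 'ft_force': [-1.239, -0.1046, -0.8292], 'grip_width': 51.3998} [[15.5 80.5]]
yaw -20.841155182554694 [-0.01220649 -0.00125271 -0.99992471]
```

{"op": "move_arm", "data": {"commands": [[0, 0, 0, 0, 0, 0], [0, 0, 0, 0, 0, 0], [0, 0, 0, 0, 0, 0]]}}

```text
t: 9.25
position: [570.6, 140.9, 49.4]
tcp_rot: [0.696, -0.695, 0.127, -0.129]
ft_force: [-0.4, 0.2, -0.5]
grip_width: 51.3
```

{"op": "move_arm", "data": {"commands": [[-0.15, 0.2, 0, 0, 0, 0], [0, 0, 0, 0, 0, 0]]}}

```text
t: 9.42
position: [568.2, 141.4, 46.6]
tcp_rot: [0.696, -0.695, 0.127, -0.129]
ft_force: [0.1, 0.1, -0.6]
grip_width: 51.2
```

{"op": "move_arm", "data": {"commands": [[0, 0, 0, 0, 0, 0], [0, 0, 0, 0, 0, 0], [0, 0, 0, 0, 0, 0], [0, 0, 0, 0, 0, 0], [0, 0, 0, 0, 0, 0], [0, 0, 0, 0, 0, 0]], "grip": 0}}

```text
t: 9.92
position: [567.6, 141.2, 45.7]
tcp_rot: [0.696, -0.695, 0.128, -0.128]
ft_force: [-0.1, 0.6, 2.2]
grip_width: 17.3
```

```bash
python3 - <<'E'
from h import *
o=env.get_obs(); print(st(), s2(o['position'])); M=R.from_quat(np.roll(o['tcp_rot'],-1)).as_matrix(); print('yaw',np.degrees(np.arctan2(M[1,0],M[0,0])),M[:,1])
E
```

```text
{'t': 9.9167, 'position': [567.58, 141.2363, 45.7102], 'tcp_rot': [0.6956, -0.6953, 0.1275, -0.1281], 'ft_force': [-0.0845, 0.5824, 2.2028], 'grip_width': 17.3037} [[18.8 82. ]]
yaw -20.826226419887927 [ 8.86761207e-04  1.60548352e-04 -9.99999594e-01]
```

{"op": "move_arm", "data": {"commands": [[0, -1.5, 0, 0, 0, 0], [0, -2.5, 0, 0, 0, 0], [0, -2, 0, 0, 0, 0], [0, 0, 0, 0, -5.46, 0], [0, 0, 0, 0, -5.46, 0], [0, 0, 0, 0, -5.46, 0], [0, 0, 0, 0, 0, 0], [0, 0, 0, 0, 0, 0]]}}

```text
t: 10.58
position: [566.6, 141.1, 104.1]
tcp_rot: [-0.706, 0.707, -0.029, 0.028]
ft_force: [0.1, 0.1, -1.0]
grip_width: 17.1
```

{"op": "move_arm", "data": {"commands": [[-0.7, 0, -1.4, 0, 0, 0], [-1.4, 0, -2.87, 0, 0, 0], [-1.4, 0, -2.87, 0, 0, 0], [-1.4, 0, -2.87, 0, 0, 0], [-1.4, 0, -2.87, 0, 0, 0], [-1.4, 0, -2.87, 0, 0, 0], [-0.7, 0, -1.45, 0, 0, 0], [0, 0, 0, 0, 0, 0], [0, 0, 0, 0, 0, 0], [0, 0, 0, 0, 0, 0], [0, 0, 0, 0, 0, 0], [0, 0, 0, 0, 0, 0]]}}

```text
t: 11.58
position: [470.6, -22.9, 105.0]
tcp_rot: [0.707, -0.706, 0.027, -0.027]
ft_force: [-1.0, 1.4, -2.4]
grip_width: 17.4
```

```bash
cat >> h.py <<'E'
def tool():
    o=env.get_obs(); M=R.from_quat(np.roll(o['tcp_rot'],-1)).as_matrix()
    f=np.array(o['ft_force']); print('t',round(o['t'],2),'slab',s2(o['position'])[0],'z',round(o['position'][2],1),'yaw',np.degrees(np.arctan2(M[1,0],M[0,0])).round(2),'F slab',(f[:2]@EX).round(2),(f[:2]@EY).round(2),f[2].round(2),'tau',np.round(o['torque'],2),'w',round(o['grip_width'],1))
E
python3 - <<'E'
from h import *
c=cam('wrist','w3.png'); tool()
print('pivot',[(round(b['p'],2),s2(b['xyz']).tolist(),round(b['xyz'][2])) for b in env.mark_of('wrist','pivot')][:6])
W=unproj(c); S=s2(W.reshape(-1,3)).reshape(480,640,2)
m=(W[...,2]>101)&(W[...,2]<119)&(abs(S[...,0]+65)<22)&(abs(S[...,1]+90)<85)
P=S[m]; print(m.sum(),P.min(0),P.max(0))
r=cv2.minAreaRect(P.astype(np.float32)); print(r)
tool()
E
```

```text
t 11.63 slab [-65.2 -89.2] z 105.1 yaw -4.38 F slab -0.49 -0.14 -1.57 tau [ 0.   -0.03 -0.05] w 17.1
pivot [(0.94, [[-5.0, -37.4]], 23), (0.85, [[9.9, -112.9]], 19), (0.69, [[-18.8, -138.5]], 20), (0.6, [[-23.9, -75.8]], 19)]
3728 [-86.8 -82.9] [-43.1 -19.6]
((-64.94999694824219, -51.25), (63.30000305175781, 43.70000457763672), 90.0)
t 11.68 slab [-65.3 -89.3] z 105.0 yaw -4.38 F slab 0.16 0.84 -2.37 tau [-0.03  0.02 -0.  ] w 17.2
```

View pics/w3.png

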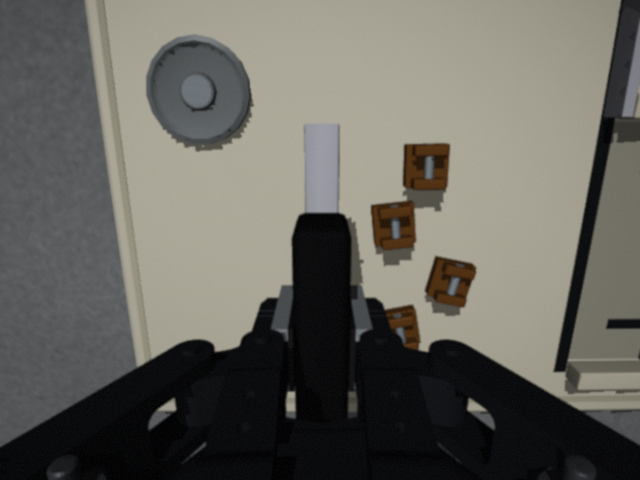

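The straightedge is held square (left end at row 125, as expected) and all four pivots lie within its length. I'll lower it to about 1 mm above the slab behind the pivots.

{"op": "move_arm", "data": {"commands": [[0, 1.0, 0, 0, 0, 0], [0, 1.4, 0, 0, 0, 0], [0, 1.4, 0, 0, 0, 0], [0, 1.0, 0, 0, 0, 0], [0, 0.6, 0, 0, 0, 0], [0, 0.4, 0, 0, 0, 0], [0, 0, 0, 0, 0, 0], [0, 0, 0, 0, 0, 0], [0, 0, 0, 0, 0, 0]]}}

```text
t: 12.43
position: [470.7, -23.9, 47.8]
tcp_rot: [-0.706, 0.707, -0.027, 0.028]
ft_force: [-0.2, -0.3, -2.7]
grip_width: 17.3
```

```bash
cat >> h.py <<'E'
def avg(n=6):
    F=[];T=[]
    for i in range(n):
        env.read_camera('top'); o=env.get_obs(); F.append(o['ft_force']);T.append(o['torque'])
    F=np.array(F); f=F.mean(0); print('mean F slab x,y,z',(f[:2]@EX).round(2),(f[:2]@EY).round(2),f[2].round(2),'sd',F.std(0).round(2),'tau',np.mean(T,0).round(3),np.std(T,0).round(3)); tool()
E
python3 -c "
from h import *
avg(6)"
```

```text
mean F slab x,y,z 0.36 0.19 -1.55 sd [0.66 0.61 0.43] tau [-0.015 -0.005  0.003] [0.026 0.027 0.025]
t 12.73 slab [-65.4 -90.1] z 47.4 yaw -4.45 F slab 0.44 0.95 -2.01 tau [ 0.02 -0.02  0.04] w 17.0
```

{"op": "move_arm", "data": {"commands": [[0.1, 0, 0, 0, 0, 0], [0.2, 0, 0, 0, 0, 0], [0.2, 0, 0, 0, 0, 0], [0.2, 0, 0, 0, 0, 0], [0.2, 0, 0, 0, 0, 0], [0.2, 0, 0, 0, 0, 0], [0.2, 0, 0, 0, 0, 0], [0.2, 0, 0, 0, 0, 0], [0.2, 0, 0, 0, 0, 0], [0.2, 0, 0, 0, 0, 0], [0.2, 0, 0, 0, 0, 0], [0.2, 0, 0, 0, 0, 0]]}}

```text
t: 13.73
position: [493.2, -25.6, 47.1]
tcp_rot: [0.707, -0.707, 0.027, -0.027]
ft_force: [0.2, -0.1, -1.0]
grip_width: 17.5
```

{"op": "move_arm", "data": {"commands": [[0.2, 0, 0, 0, 0, 0], [0.2, 0, 0, 0, 0, 0], [0.2, 0, 0, 0, 0, 0], [0.2, 0, 0, 0, 0, 0], [0.2, 0, 0, 0, 0, 0], [0.2, 0, 0, 0, 0, 0], [0.2, 0, 0, 0, 0, 0], [0.2, 0, 0, 0, 0, 0], [0.2, 0, 0, 0, 0, 0], [0.2, 0, 0, 0, 0, 0], [0.2, 0, 0, 0, 0, 0], [0.2, 0, 0, 0, 0, 0]]}}

```text
t: 14.73
position: [517.0, -27.4, 47.0]
tcp_rot: [-0.707, 0.707, -0.028, 0.027]
ft_force: [-1.8, -0.3, -2.0]
grip_width: 17.0
```

{"op": "move_arm", "data": {"commands": [[0.2, 0, 0, 0, 0, 0], [0.2, 0, 0, 0, 0, 0], [0.2, 0, 0, 0, 0, 0], [0.2, 0, 0, 0, 0, 0], [0.2, 0, 0, 0, 0, 0], [0.2, 0, 0, 0, 0, 0], [0.2, 0, 0, 0, 0, 0], [0.2, 0, 0, 0, 0, 0], [0.2, 0, 0, 0, 0, 0], [0.2, 0, 0, 0, 0, 0], [0.2, 0, 0, 0, 0, 0], [0.2, 0, 0, 0, 0, 0]]}}

```text
t: 15.73
position: [541.1, -29.3, 47.1]
tcp_rot: [0.707, -0.707, 0.027, -0.027]
ft_force: [-1.5, 0.2, -2.2]
grip_width: 17.1
```

```bash
python3 - <<'E'
from h import *
c=cam('wrist','w4.png'); tool()
print('pivot',[(round(b['p'],2),s2(b['xyz']).tolist(),round(b['xyz'][2])) for b in env.mark_of('wrist','pivot')][:6])
c=cam('top')
cv2.imwrite('pics/t4.png',cv2.resize(c['img'][160:240,270:370],None,fx=6,fy=6,interpolation=cv2.INTER_CUBIC)[:,:,::-1])
a=cv2.imread('pics/w4.png'); b=cv2.imread('pics/t4.png'); 
cv2.imwrite('pics/c4.png',np.hstack([cv2.resize(a,(427,320)),cv2.resize(b,(373,320))]))
E
```

```text
t 15.78 slab [  6.1 -90.1] z 47.1 yaw -4.45 F slab -0.15 0.49 -1.89 tau [ 0.02  0.14 -0.02] w 17.1
pivot [(0.78, [[25.7, -76.7]], 18), (0.73, [[22.3, -39.0]], 23), (0.63, [[22.4, -142.6]], 16)]
```

View pics/c4.png

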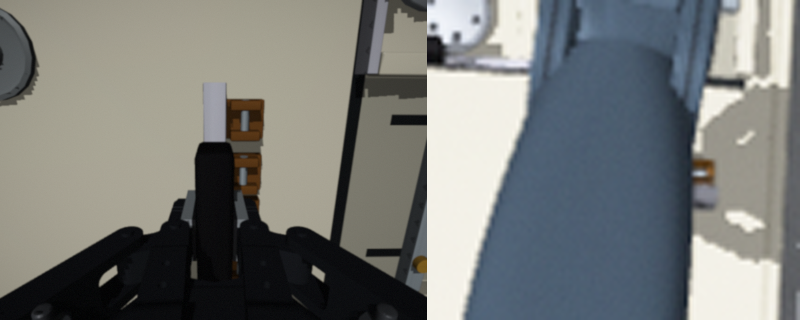

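The row is forming squarely along the bar. I'll continue towards the well.

{"op": "move_arm", "data": {"commands": [[0.2, 0, 0, 0, 0, 0], [0.2, 0, 0, 0, 0, 0], [0.2, 0, 0, 0, 0, 0], [0.2, 0, 0, 0, 0, 0], [0.2, 0, 0, 0, 0, 0], [0.2, 0, 0, 0, 0, 0], [0.2, 0, 0, 0, 0, 0], [0.2, 0, 0, 0, 0, 0], [0.2, 0, 0, 0, 0, 0], [0.2, 0, 0, 0, 0, 0], [0.2, 0, 0, 0, 0, 0], [0.2, 0, 0, 0, 0, 0]]}}

```text
t: 16.88
position: [565.1, -31.2, 47.1]
tcp_rot: [-0.707, 0.707, -0.027, 0.027]
ft_force: [-2.9, 0.3, -0.9]
grip_width: 17.5
```

{"op": "move_arm", "data": {"commands": [[0.2, 0, 0, 0, 0, 0], [0.2, 0, 0, 0, 0, 0], [0.2, 0, 0, 0, 0, 0], [0.2, 0, 0, 0, 0, 0], [0.2, 0, 0, 0, 0, 0], [0.2, 0, 0, 0, 0, 0], [0.2, 0, 0, 0, 0, 0], [0.2, 0, 0, 0, 0, 0], [0.2, 0, 0, 0, 0, 0], [0.2, 0, 0, 0, 0, 0], [0.2, 0, 0, 0, 0, 0], [0.2, 0, 0, 0, 0, 0]]}}

```text
t: 17.88
position: [589.0, -33.0, 47.1]
tcp_rot: [-0.707, 0.707, -0.027, 0.027]
ft_force: [-2.5, -0.4, -0.4]
grip_width: 17.0
```

{"op": "move_arm", "data": {"commands": [[0.2, 0, 0, 0, 0, 0], [0.2, 0, 0, 0, 0, 0], [0.2, 0, 0, 0, 0, 0], [0.2, 0, 0, 0, 0, 0], [0.2, 0, 0, 0, 0, 0], [0.2, 0, 0, 0, 0, 0], [0.2, 0, 0, 0, 0, 0], [0.2, 0, 0, 0, 0, 0], [0.2, 0, 0, 0, 0, 0], [0.2, 0, 0, 0, 0, 0], [0.2, 0, 0, 0, 0, 0], [0.2, 0, 0, 0, 0, 0]]}}

```text
t: 18.88
position: [612.9, -34.9, 47.1]
tcp_rot: [0.707, -0.707, 0.027, -0.027]
ft_force: [-2.6, 0.4, -0.4]
grip_width: 17.0
```

```bash
python3 - <<'E'
from h import *
avg(4)
c=cam('wrist','w5.png')
print('pivot',[(round(b['p'],2),s2(b['xyz']).tolist(),round(b['xyz'][2])) for b in env.mark_of('wrist','pivot')][:6])
W=unproj(c); S=s2(W.reshape(-1,3)).reshape(480,640,2)
# profile of height along slab x at few slab y between pivots / in well
for y0 in (-20,-56):
    k=(abs(S[...,1]-y0)<2)&(S[...,0]>105)&(S[...,0]<175)
    x=S[k][:,0]; z=W[...,2][k]
    print(y0,[(int(a),round(float(np.median(z[abs(x-a)<1])),0)) for a in range(106,174,3) if (abs(x-a)<1).any()])
E
```

```text
mean F slab x,y,z -0.41 0.3 -2.39 sd [0.64 0.22 0.48] tau [ 0.027  0.208 -0.009] [0.031 0.156 0.013]
t 19.08 slab [ 78.2 -90.1] z 47.2 yaw -4.44 F slab 0.7 0.0 -3.2 tau [0.07 0.03 0.  ] w 17.4
pivot [(0.94, [[95.9, -40.2]], 21), (0.7, [[101.1, -75.7]], 22)]
-20 [(106, 21.0), (109, 21.0), (112, 21.0), (115, 21.0), (118, 21.0), (121, 21.0), (124, 21.0), (127, 21.0), (130, 21.0), (133, 21.0), (136, 21.0), (139, 21.0), (142, 21.0), (145, 21.0), (148, 32.0), (151, 32.0), (154, 32.0), (157, 32.0), (166, 21.0), (169, 21.0), (172, 21.0)]
-56 [(106, 21.0), (109, 21.0), (112, 21.0), (115, 21.0), (118, 21.0), (121, 21.0), (124, 21.0), (127, 21.0), (130, 21.0), (133, 21.0), (136, 21.0), (139, 21.0), (142, 21.0), (145, 21.0), (148, 32.0), (151, 32.0), (154, 33.0), (157, 33.0), (166, 21.0), (169, 21.0), (172, 21.0)]
```

View pics/w5.png

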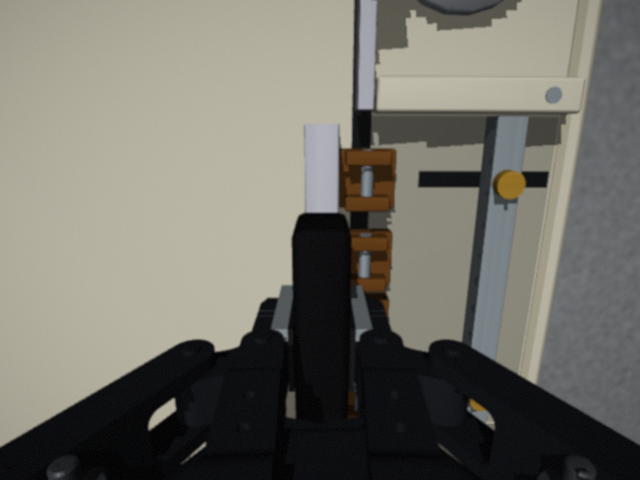

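The row is square, and the camera puts the stop face at slab x≈146.5, so contact should come at TCP x≈116.5. I'll advance to about 106 and then creep.

{"op": "move_arm", "data": {"commands": [[0.2, 0, 0, 0, 0, 0], [0.25, 0, 0, 0, 0, 0], [0.25, 0, 0, 0, 0, 0], [0.25, 0, 0, 0, 0, 0], [0.25, 0, 0, 0, 0, 0], [0.25, 0, 0, 0, 0, 0], [0.25, 0, 0, 0, 0, 0], [0.25, 0, 0, 0, 0, 0], [0.25, 0, 0, 0, 0, 0], [0.25, 0, 0, 0, 0, 0], [0.2, 0, 0, 0, 0, 0], [0.1, 0, 0, 0, 0, 0]]}}

```text
t: 20.18
position: [640.5, -37.0, 47.1]
tcp_rot: [0.707, -0.707, 0.027, -0.028]
ft_force: [-3.0, 0.4, 0.0]
grip_width: 17.1
```

{"op": "move_arm", "data": {"commands": [[0.06, 0, 0, 0, 0, 0], [0.06, 0, 0, 0, 0, 0], [0.06, 0, 0, 0, 0, 0], [0.06, 0, 0, 0, 0, 0], [0.06, 0, 0, 0, 0, 0], [0.06, 0, 0, 0, 0, 0], [0.06, 0, 0, 0, 0, 0], [0.06, 0, 0, 0, 0, 0], [0.06, 0, 0, 0, 0, 0], [0.06, 0, 0, 0, 0, 0]]}}

```text
t: 21.02
position: [646.2, -37.5, 47.1]
tcp_rot: [-0.707, 0.707, -0.027, 0.027]
ft_force: [-2.2, -0.6, 0.1]
grip_width: 16.9
```

```bash
python3 -c "
from h import *
tool()"
```

```text
t 21.02 slab [111. -90.] z 47.1 yaw -4.45 F slab -2.14 -0.72 0.12 tau [ 0.04  0.61 -0.03] w 16.9
```

{"op": "move_arm", "data": {"commands": [[0.05, 0, 0, 0, 0, 0], [0.05, 0, 0, 0, 0, 0], [0.05, 0, 0, 0, 0, 0], [0.05, 0, 0, 0, 0, 0]]}}

```text
t: 21.35
position: [648.2, -37.6, 47.1]
tcp_rot: [-0.707, 0.707, -0.027, 0.027]
ft_force: [-1.9, 0.8, 0.2]
grip_width: 17.1
```

{"op": "move_arm", "data": {"commands": [[0.05, 0, 0, 0, 0, 0], [0.05, 0, 0, 0, 0, 0], [0.05, 0, 0, 0, 0, 0]]}}

```text
t: 21.6
position: [649.7, -37.7, 47.1]
tcp_rot: [0.707, -0.707, 0.027, -0.027]
ft_force: [-1.8, 1.0, -0.6]
grip_width: 17.6
```

{"op": "move_arm", "data": {"commands": [[0.05, 0, 0, 0, 0, 0], [0.05, 0, 0, 0, 0, 0], [0.05, 0, 0, 0, 0, 0]]}}

```text
t: 21.85
position: [651.1, -37.9, 47.1]
tcp_rot: [-0.707, 0.707, -0.027, 0.027]
ft_force: [-2.2, 0.3, -0.0]
grip_width: 17.1
```

```bash
python3 -c "
from h import *
tool()"
```

```text
t 21.85 slab [115.9 -90. ] z 47.1 yaw -4.45 F slab -2.25 0.15 -0.01 tau [ 0.11  0.82 -0.05] w 17.1
```

{"op": "move_arm", "data": {"commands": [[0.05, 0, 0, 0, 0, 0], [0.05, 0, 0, 0, 0, 0]]}}

```text
t: 22.02
position: [651.2, -37.8, 47.1]
tcp_rot: [0.707, -0.707, 0.028, -0.027]
ft_force: [-5.4, 0.3, 1.3]
grip_width: 17.1
```

```bash
python3 -c "
from h import *
tool()"
```

```text
t 22.02 slab [116.1 -90. ] z 47.1 yaw -4.45 F slab -5.4 -0.12 1.27 tau [ 0.06  1.27 -0.02] w 17.1
```

{"op": "move_arm", "data": {"commands": [[0.05, 0, 0, 0, 0, 0], [0.05, 0, 0, 0, 0, 0]]}}

```text
t: 22.18
position: [651.3, -37.8, 47.1]
tcp_rot: [0.707, -0.707, 0.029, -0.026]
ft_force: [-7.6, 1.5, 2.8]
grip_width: 17.5
```

```bash
python3 -c "
from h import *
tool()"
```

```text
t 22.18 slab [116.1 -90. ] z 47.1 yaw -4.45 F slab -7.65 0.86 2.78 tau [ 0.1   1.83 -0.04] w 17.5
```

Firm contact at x=116.1, total about 7.6 N, with little yaw moment. I'll hold here.

{"op": "move_arm", "data": {"commands": [[0, 0, 0, 0, 0, 0], [0, 0, 0, 0, 0, 0], [0, 0, 0, 0, 0, 0], [0, 0, 0, 0, 0, 0], [0, 0, 0, 0, 0, 0], [0, 0, 0, 0, 0, 0]]}}

```text
t: 22.68
position: [651.3, -37.9, 47.1]
tcp_rot: [0.707, -0.707, 0.029, -0.026]
ft_force: [-6.1, 0.6, 1.5]
grip_width: 17.3
```

```bash
python3 - <<'E'
from h import *
avg(6)
c=cam('wrist','w6.png')
cv2.imwrite('pics/w6c.png',cv2.resize(c['img'][90:340,250:560],None,fx=2.2,fy=2.2)[:,:,::-1])
print('pivot',[(round(b['p'],2),s2(b['xyz']).tolist(),round(b['xyz'][2])) for b in env.mark_of('wrist','pivot')][:6])
E
```

```text
mean F slab x,y,z -6.01 -0.33 2.13 sd [0.14 0.25 0.41] tau [ 0.113  1.591 -0.045] [0.014 0.026 0.016]
t 22.98 slab [116.1 -90. ] z 47.1 yaw -4.45 F slab -6.07 0.13 2.71 tau [ 0.11  1.57 -0.05] w 17.4
pivot [(0.94, [[135.8, -40.2]], 21), (0.8, [[131.1, -141.9]], 17), (0.71, [[137.6, -76.0]], 19)]
```

View pics/w6c.png

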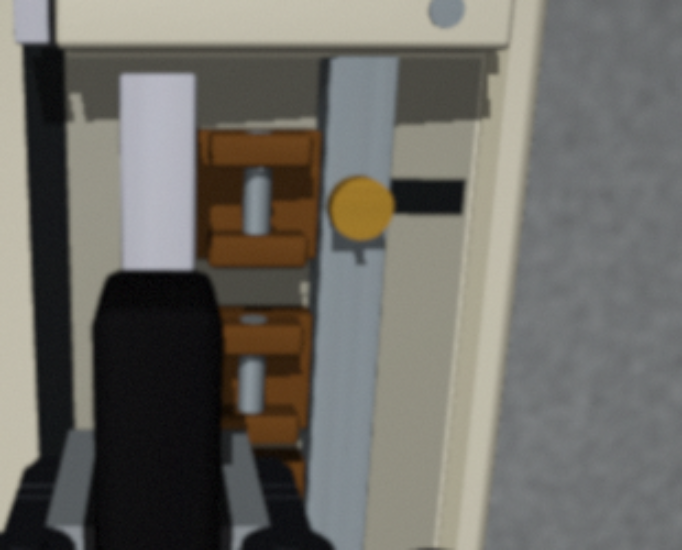

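The hold has relaxed to about 6 N, so I'll press on to about 8 N and hold again.

{"op": "move_arm", "data": {"commands": [[0.04, 0, 0, 0, 0, 0], [0.04, 0, 0, 0, 0, 0], [0, 0, 0, 0, 0, 0], [0, 0, 0, 0, 0, 0], [0, 0, 0, 0, 0, 0], [0, 0, 0, 0, 0, 0]]}}

```text
t: 23.58
position: [651.4, -37.8, 47.1]
tcp_rot: [0.707, -0.707, 0.029, -0.026]
ft_force: [-9.1, 0.7, 3.2]
grip_width: 17.2
```

```bash
python3 -c "
from h import *
avg(6)"
```

```text
mean F slab x,y,z -7.89 0.1 3.13 sd [0.38 0.5  0.66] tau [ 0.133  1.956 -0.074] [0.035 0.029 0.033]
t 23.88 slab [116.2 -90. ] z 47.1 yaw -4.45 F slab -8.06 0.5 2.81 tau [ 0.14  1.93 -0.08] w 17.3
```

{"op": "move_arm", "data": {"commands": [[0, 0, 0, 0, 0, 0], [0, 0, 0, 0, 0, 0], [0, 0, 0, 0, 0, 0], [0, 0, 0, 0, 0, 0], [-0.1, 0, 0, 0, 0, 0], [-0.2, 0, 0, 0, 0, 0], [-0.3, 0, 0, 0, 0, 0], [-0.5, 0, 0, 0, 0, 0], [-1.0, 0, 0, 0, 0, 0], [-1.5, 0, 0, 0, 0, 0], [-1.5, 0, 0, 0, 0, 0], [-1.5, 0, 0, 0, 0, 0]]}}

```text
t: 24.88
position: [588.2, -33.0, 47.4]
tcp_rot: [-0.707, 0.707, -0.027, 0.028]
ft_force: [-0.5, 0.3, -1.5]
grip_width: 17.4
```

{"op": "move_arm", "data": {"commands": [[-1.5, 0, 0, 0, 0, 0], [-1.0, 0, 0, 0, 0, 0], [-0.6, 0, 0, 0, 0, 0], [-0.3, 0, 0, 0, 0, 0], [0, 0, 0, 0, 0, 0], [0, 0, 0, 0, 0, 0], [0, 0, 0, 0, 0, 0], [0, 0.06, 0, 0, 0, 0], [0, 0.06, 0, 0, 0, 0], [0, 0.05, 0, 0, 0, 0], [0, 0, 0, 0, 0, 0], [0, 0, 0, 0, 0, 0]]}}

```text
t: 25.88
position: [554.7, -30.4, 45.7]
tcp_rot: [-0.707, 0.707, -0.027, 0.028]
ft_force: [0.5, 0.1, -0.7]
grip_width: 17.0
```

```bash
python3 - <<'E'
from h import *
c=cam('wrist'); avg(4)
print('pivot',[(round(b['p'],2),s2(b['xyz']).tolist(),round(b['xyz'][2])) for b in env.mark_of('wrist','pivot')][:6])
E
```

```text
mean F slab x,y,z 1.05 0.44 -0.78 sd [0.27 0.33 0.44] tau [-0.038 -0.176  0.011] [0.016 0.04  0.024]
t 26.13 slab [ 19.2 -90.1] z 45.7 yaw -4.45 F slab 1.38 0.44 -1.22 tau [-0.03 -0.2  -0.02] w 17.0
pivot [(0.81, [[132.9, -141.0]], 17), (0.76, [[135.5, -109.4]], 20), (0.67, [[136.5, -77.7]], 20), (0.57, [[137.0, -37.7]], 23)]
```

All four pivots stand in the well. I'll set the bar down and release it.

{"op": "move_arm", "data": {"commands": [[0, 0.05, 0, 0, 0, 0], [0, 0.03, 0, 0, 0, 0], [0, 0, 0, 0, 0, 0]]}}

```text
t: 26.43
position: [554.7, -30.4, 45.7]
tcp_rot: [-0.706, 0.707, -0.027, 0.028]
ft_force: [-0.0, -0.2, 5.5]
grip_width: 17.2
```

{"op": "move_arm", "data": {"commands": [[0, 0, 0, 0, 0, 0], [0, 0, 0, 0, 0, 0], [0, 0, 0, 0, 0, 0], [0, 0, 0, 0, 0, 0], [0, 0, 0, 0, 0, 0], [0, -0.5, 0, 0, 0, 0], [0, -2, 0, 0, 0, 0], [0, -4, 0, 0, 0, 0], [0, -4, 0, 0, 0, 0], [0, -4, 0, 0, 0, 0], [0, 0, 0, 0, 0, 0], [0, 0, 0, 0, 0, 0]], "grip": 0.6}}

```text
t: 27.43
position: [556.7, -30.7, 194.3]
tcp_rot: [-0.706, 0.707, -0.024, 0.03]
ft_force: [-0.4, -0.9, -0.4]
grip_width: 51.0
```

```bash
python3 - <<'E'
from h import *
tool(); c=cam('wrist','w7.png'); 
for n in ['gate_tab','pivot','straightedge']:
    print(n,[(round(b['p'],2),s2(b['xyz']).tolist(),round(b['xyz'][2])) for b in env.mark_of('wrist',n)][:6])
E
```

```text
t 27.43 slab [ 21.3 -90.3] z 194.3 yaw -4.44 F slab -0.32 -0.9 -0.42 tau [0.05 0.01 0.  ] w 51.0
gate_tab [(0.35, [[97.8, -94.2]], 18)]
pivot [(0.81, [[134.9, -77.2]], 22), (0.67, [[136.5, -141.5]], 21), (0.6, [[135.9, -39.4]], 20)]
straightedge [(0.72, [[19.5, -90.6]], 19), (0.47, [[-129.0, -2.1]], 24)]
```

View pics/w7.png

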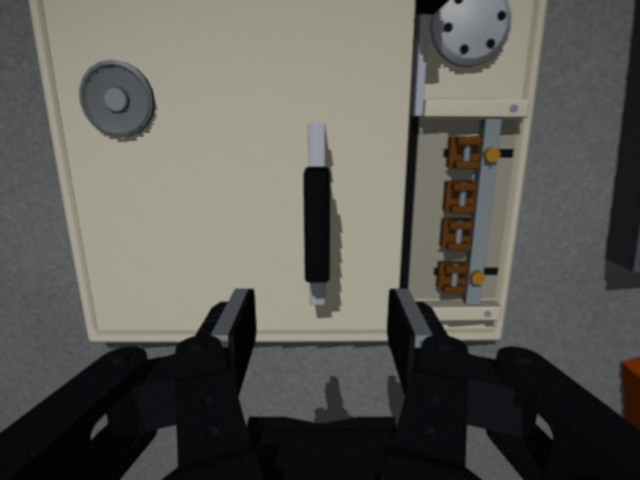

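The bar is standing released at (316,210), with the four pivots in a row against the stop. Next I close the gate with shut fingers.

{"op": "move_arm", "data": {"commands": [[1.24, 0, 3.37, 0, 0, 0], [1.24, 0, 3.37, 0, 0, 0], [1.24, 0, 3.37, 0, 0, 0], [1.24, 0, 3.37, 0, 0, 0], [1.24, 0, 3.37, 0, 0, 0], [1.24, 0, 3.37, 0, 0, 0], [0, 3, 0, 0, 0, 0], [0, 3.5, 0, 0, 0, 0], [0, 3, 0, 0, 0, 0], [0, 2, 0, 0, 0, 0], [0, 0, 0, 0, 0, 0], [0, 0, 0, 0, 0, 0]], "grip": 0}}

```text
t: 28.63
position: [641.2, 165.1, 70.8]
tcp_rot: [-0.706, 0.707, -0.03, 0.025]
ft_force: [0.9, -0.1, 0.1]
grip_width: -0.0
```

```bash
python3 -c "
from h import *
tool()"
```

```text
t 28.63 slab [ 90.3 111.5] z 70.8 yaw -4.44 F slab 0.91 -0.05 0.14 tau [-0.02  0.    0.03] w -0.0
```

{"op": "move_arm", "data": {"commands": [[0, 0.8, 0, 0, 0, 0], [0, 0.8, 0, 0, 0, 0], [0, 0.7, 0, 0, 0, 0], [0, 0, 0, 0, 0, 0], [0, 0, 0, 0, 0, 0], [0, 0, 0, 0, 0, 0]]}}

```text
t: 29.13
position: [644.4, 165.5, 52.2]
tcp_rot: [0.707, -0.707, 0.027, -0.028]
ft_force: [0.9, 0.0, -0.2]
grip_width: -0.0
```

```bash
python3 -c "
from h import *
tool()"
```

```text
t 29.13 slab [ 93.4 112.2] z 52.2 yaw -4.45 F slab 0.92 0.12 -0.18 tau [-0.   -0.    0.01] w -0.0
```

{"op": "move_arm", "data": {"commands": [[0, 0, -0.7, 0, 0, 0], [0, 0, -0.7, 0, 0, 0], [0, 0, -0.7, 0, 0, 0], [0, 0, -0.7, 0, 0, 0], [0, 0, -1.2, 0, 0, 0], [0, 0, -1.2, 0, 0, 0], [0, 0, -1.2, 0, 0, 0], [0, 0, -1.2, 0, 0, 0], [0, 0, -1.2, 0, 0, 0], [0, 0, -1.2, 0, 0, 0], [0, 0, -1.2, 0, 0, 0], [0, 0, -1.2, 0, 0, 0]]}}

```text
t: 30.13
position: [634.4, 40.5, 51.7]
tcp_rot: [0.707, -0.707, 0.027, -0.028]
ft_force: [2.0, 1.2, 1.0]
grip_width: 0.3
```

{"op": "move_arm", "data": {"commands": [[0, 0, -1.0, 0, 0, 0], [0, 0, -0.9, 0, 0, 0], [0, 0, -0.8, 0, 0, 0], [0, 0, -0.6, 0, 0, 0], [0, 0, -0.4, 0, 0, 0], [0, 0, -0.3, 0, 0, 0], [0, 0, 0, 0, 0, 0], [0, 0, 0, 0, 0, 0]]}}

```text
t: 30.8
position: [630.7, 1.6, 51.1]
tcp_rot: [-0.706, 0.707, -0.028, 0.027]
ft_force: [-0.5, 0.5, 0.3]
grip_width: 0.4
```

```bash
python3 -c "
from h import *
tool()"
```

```text
t 30.8 slab [ 92.5 -52.3] z 51.1 yaw -4.45 F slab -0.53 0.44 0.35 tau [-0.04 -0.07 -0.03] w 0.4
```

Creep to the closed stop.

{"op": "move_arm", "data": {"commands": [[0, 0, -0.25, 0, 0, 0], [0, 0, -0.25, 0, 0, 0], [0, 0, -0.2, 0, 0, 0], [0, 0, 0, 0, 0, 0]]}}

```text
t: 31.13
position: [630.1, -5.1, 51.1]
tcp_rot: [-0.707, 0.707, -0.028, 0.027]
ft_force: [-0.1, 1.0, -0.5]
grip_width: 0.1
```

{"op": "move_arm", "data": {"commands": [[0, 0, -0.2, 0, 0, 0], [0, 0, -0.1, 0, 0, 0], [0, 0, 0, 0, 0, 0]]}}

```text
t: 31.38
position: [630.3, -8.2, 51.4]
tcp_rot: [-0.707, 0.707, -0.028, 0.027]
ft_force: [-0.1, 1.3, -0.6]
grip_width: 0.1
```

{"op": "move_arm", "data": {"commands": [[0, 0, -0.2, 0, 0, 0], [0, 0, 0, 0, 0, 0]]}}

```text
t: 31.55
position: [630.3, -10.3, 51.6]
tcp_rot: [-0.706, 0.707, -0.028, 0.027]
ft_force: [0.2, 1.3, -0.8]
grip_width: -0.1
```

```bash
python3 -c "
from h import *
tool()"
```

```text
t 31.55 slab [ 93.1 -64.2] z 51.6 yaw -4.46 F slab 0.13 1.31 -0.85 tau [0.24 0.06 0.02] w -0.1
```

{"op": "move_arm", "data": {"commands": [[0, 0, -0.15, 0, 0, 0], [0, 0, -0.15, 0, 0, 0], [0, 0, 0, 0, 0, 0]]}}

```text
t: 31.8
position: [630.2, -13.3, 51.7]
tcp_rot: [-0.707, 0.707, -0.027, 0.028]
ft_force: [-0.8, 1.5, -0.7]
grip_width: -0.3
```

{"op": "move_arm", "data": {"commands": [[0, 0, -0.2, 0, 0, 0], [0, 0, 0, 0, 0, 0]]}}

```text
t: 31.97
position: [630.2, -13.3, 51.7]
tcp_rot: [0.708, -0.705, 0.027, -0.027]
ft_force: [-0.7, 4.3, -0.3]
grip_width: -0.3
```

```bash
python3 -c "
from h import *
avg(3)"
```

```text
mean F slab x,y,z -0.19 4.65 -0.7 sd [0.14 0.37 0.48] tau [1.089 0.048 0.002] [0.005 0.017 0.006]
t 32.12 slab [ 93.2 -67.2] z 51.8 yaw -4.39 F slab -0.32 4.14 -1.19 tau [ 1.09  0.05 -0.  ] w 0.0
```

The gate is on its stop. TCP travel of 108.3 mm + 30 mm tab + 22 mm finger width makes 160 mm. I'll back off and check.

{"op": "move_arm", "data": {"commands": [[0, 0, 0.5, 0, 0, 0], [0, 0, 1.0, 0, 0, 0], [0, -2, 0, 0, 0, 0], [0, -4, 0, 0, 0, 0], [0, -4, 0, 0, 0, 0], [-1.5, -4, -2, 0, 0, 0], [-1.5, -2, -2, 0, 0, 0], [-1.5, 0, -2, 0, 0, 0], [0, 0, 0, 0, 0, 0], [0, 0, 0, 0, 0, 0], [0, 0, 0, 0, 0, 0]]}}

```text
t: 33.03
position: [583.8, -53.9, 206.7]
tcp_rot: [-0.707, 0.707, -0.027, 0.028]
ft_force: [0.1, -0.3, 0.1]
grip_width: -0.2
```

```bash
python3 - <<'E'
from h import *
tool(); c=cam('wrist','w8.png'); 
for n in ['gate_tab','pivot','straightedge']:
    print(n,[(round(b['p'],2),s2(b['xyz']).tolist(),round(b['xyz'][2])) for b in env.mark_of('wrist',n)][:6])
E
```

```text
t 33.03 slab [  50.1 -111.2] z 206.7 yaw -4.46 F slab 0.15 -0.24 0.13 tau [ 0.    0.03 -0.01] w -0.2
gate_tab [(0.64, [[96.2, -92.8]], 68)]
pivot [(0.91, [[136.8, -78.7]], 19), (0.87, [[134.6, -144.1]], 17), (0.72, [[134.5, -108.4]], 20), (0.65, [[134.1, -39.7]], 21)]
straightedge [(0.6, [[19.2, -89.3]], 19)]
```

View pics/w8.png

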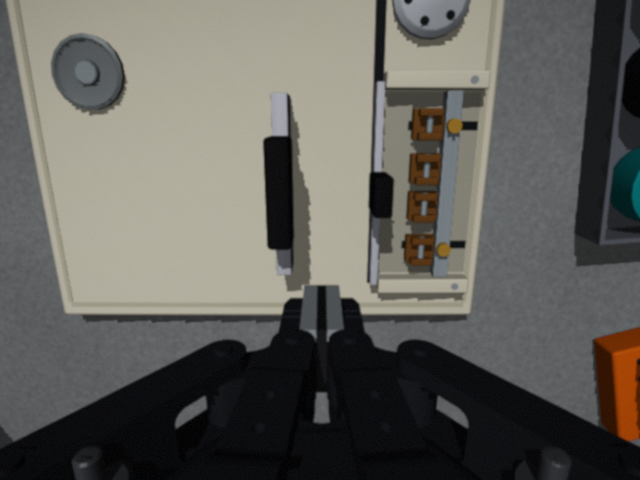

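The gate is closed (tab at (381,195)). The four pivots stand behind it at x≈135 with y from -144 to -40, and the straightedge is free at (278,185). I'm handing in.

```bash
python3 -c "
from h import *
print(env.sign_off())"
```

```text
the job is handed in; nothing more can be done
None
```

I put the four pivots away in the well and handed the job in at about 33 s; the hand-in reports no verdict.

- **Gate opened:** I slid it left with shut fingers until it hit its end stop. Camera and travel both put it at about 160 mm open.
- **Push:** I held the straightedge square to the slab, about 1.5 mm above it, and pushed all four pivots in as one row. I felt the stop with the straightedge's centre at slab x ≈ 116 mm. The camera had predicted 116.5 mm.
- **Hold:** The first press settled at about 6 N, so I pressed on and held about 8 N in all for about 1 s. One single reading peaked at 9.1 N. The turning moment was small, so the load was nearly even; the force on each pivot was not measured.
- **Final state:** The last wrist picture shows:
  - all four pivots at x ≈ 134–137 mm and y from about -144 to -40 mm, behind the gate;
  - the gate on its stop, with the tab at y ≈ -92.8 mm by the network (closed is -90) and travel agreeing on fully closed;
  - the straightedge released at about (19, -89) mm on the robot's side.

I made no separate final check of the bystanders. The diaphragm and part of the cover are in that picture, and nothing I did went near the others. No check failed.

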